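# Seat the loaded sample carousel in the analyser

## Robot

A 7-joint arm with a two-finger parallel gripper is mounted at the origin on the work surface. World frame = base frame: x ahead of the robot, y to its left, z up, the work surface at z = 0. Lengths are in m, angles in rad, forces in N, time in s.
With the tool pointing down it reaches from about 0.4 to 0.85 m from the base axis. Payload 10.4 kg.
Tool frame: the origin (TCP) lies midway between the tips of the shut fingers; the grasp point (between the pads) lies 19 mm behind it (grip_point_offset is the distance from the TCP to the grasp point, in m); y points along the fingers, z is the direction in which the jaws open and shut, and the axes are right-handed (so a half turn about y gives the same grasp; the last joint's range is limited). The gripper opens to 85 mm and grips with 20 to 120 N. Pads are 22 mm wide; open, the fingers measure 114 mm over their backs; the gripper's body (76 mm by 85 mm) begins 54 mm behind the grasp point. The pads swing forward as they close: fully open they stand 13 mm farther back than shut.
Start: joints at [-1.178, 0.332, -0.065, 1.46, 0.022, 1.35, -0.088], TCP at [0.252, 0.572, 0.231] pointing down, gripper open.
Joint ranges: [-2.6, 2.6], [-0.5, 2.12], [-1.47, 1.34], [0.16, 2.42], [-1.27, 4.41], [0.06, 2.06], [-2.6, 2.6]. Speed limits (rad/s): [2.22, 2.22, 2.79, 2.79, 3.14, 3.14, 3.14].

## Interface

Orientations are given as a unit quaternion [x, y, z, w].
In Python, from workcell import * gives the robot as it stands.
- The arm moves only by the tool send_rows, never from a script. Its argument "motion" is a list of rows, each a list of 7 numbers: the opening in per cent of the stroke, from 0 (shut) to 100 (fully open), then the shift along the tool's x, y, z in m, then the turn, a rotation vector about the tool's x, y, z in rad. In form: [[claw, tx, ty, tz, ax, ay, az], ...]. A call has 1 to 10 rows; each row is the pose to reach, as a shift and turn from the pose commanded when the call began, along the tool's axes at that moment; what a row does not reach only later rows make up. A row lasts 1/12 s, in which the tool goes at most 41.7 mm and 7.16 degrees, less where a joint would pass 70% of its speed; a pose out of reach is approached as far as the arm can. A call with a gripper value outside its range is refused whole. The fingers move at their own pace and stop on an object; "squeeze" is the grip in N (left out, the last holds). Time passes only in rows, so rows that repeat a pose let the fingers close. It gives the time, the measured TCP pose, the force and the opening at its end, in the units of the state.
- get_obs(): the state, without advancing time (a new reading comes with each control period).
- camera(name): name is "scene" or "top"; returns a dict with "pixels" (400x640x3 uint8, red, green, blue), "range_z" (400x640 float32, m along the optical axis (not along the pixel's ray), 0 where there is no reading), "fovy" (degrees; the focal length in pixels is half the picture's height over the tangent of half this angle, whatever the lens; pixels are square), "cx", "cy" (the principal point, pixels), "view" (4x4, takes a point from world to camera coordinates). Camera axes: x right, y down, z forward; pixel columns grow to the right and rows downward; lengths in m; the calibration is good to about 2 mm. A picture is of the moment at which its call begins.
- hand_in(): hands the job in, once; it reports no verdict.
The state is a dict: "clock": time; "joint_pos": joint angles; "joint_velocities": joint speeds; "tau": joint torques, N m; "position": TCP position; "ee_rot": TCP orientation; "ft_force": force on the tool from outside, world axes, zero at the start; "torque": the same for the moment, N m; "grip_width": opening from 0.0 (shut) to 1.0 (fully open).
Only numpy, scipy, OpenCV 4.12 (cv2) and the standard library are available. Lean on these libraries where they do the work, as an engineer would, in place of code of your own. Each camera call takes 0.05 s, during which the arm holds its last target.

## Task

Lift the sample carousel that carries the tubes by its handle, keep it upright, and set it down into the round pocket of the analyser's deck. It has to drop onto the drive bar in the pocket: shuffle and turn it lightly until it falls fully home, without pressing hard on it or wrenching the drive, then let go. Leave the empty carousel and the other things on the bench where they are.

Things in the scene. Friction and masses are not known exactly. Their poses are not given: they have to be found in the camera images.
- carousel: Sample carousel with tubes: grey plastic, 120 mm tall, 0.24 to 0.42 kg, upright on the bench. Origin: centre of its underside, z up its axis. From below: round foot (radius 46, 26 mm high), disc (radius 58, from 26 to 40 mm above the origin), 12 capped tubes fixed in it on a 47 mm radius, up to 74 mm, and a central stem (radius 7) bearing the flat handle.
- carousel_handle (a point): Centre of the loaded carousel's handle, 102 mm above its underside. The handle is an upright plate 44 mm long (carousel x), 14 mm thick (carousel y, the way to grip it), 36 mm high. Axes as the carousel's.
- carousel_foot (a point): Centre of the flat underside of the carousel's foot, where two slots cross, one along the carousel's x, one along its y. Each slot is 11 mm wide, 14 mm deep and 65 mm long, and takes the drive bar. Axes as the carousel's.
- analyser: Bench analyser, fixed: grey deck, top 100 mm above the bench, with the black-lined carousel pocket; white housing 220 mm tall on its +y side, from 140 mm off the pocket's centre. On the deck's far left corner a parked sampling arm and wash block, up to 190 mm above the bench, 115 mm or more from the pocket's axis. Origin: on the bench under the pocket's centre; turned a little about z.
- pocket (a point): Centre of the floor of the analyser's pocket, 78 mm above the bench, 22 mm below the deck's top. Round, radius 49 mm, so the carousel's foot has 3 mm all round; 4 mm bevel at the mouth. Fully home, the carousel stands upright with its underside on this floor; when not keyed it rides on the drive bar, 12 mm too high. Axes as the analyser's, not the bar's.
- drive_top (a point): Middle of the top of the drive bar across the pocket's floor: 50 mm long, 7 wide, 12 high. Its direction is not measured: it lies at any angle, as the drive stopped; axes here are the analyser's. A slot goes over it in four ways, 90 degrees apart, with 2 mm play either side (about 4 degrees either way if centred). The geared drive does not turn by hand.
- empty_carousel: A second, empty carousel of the same shape without tubes (0.26 kg), to be left alone. Origin: centre of its underside.
- rack_a: Black rack with ten tubes and two arched end handles, 55 x 134 mm, 103 mm tall. Leave alone. Origin: centre of its underside.
- rack_b: The same sort of rack with eight tubes, 55 x 112 mm, 103 mm tall. Leave alone. Origin: centre of its underside.
- waste_cup: Grey plastic cup, rim radius 35, 75 mm tall. Leave alone. Origin: centre of its underside.
- tip_box: Box of pipette tips, white with a clear cover, 88 x 125 mm, 70 mm tall. Leave alone. Origin: centre of its underside.
- marker: Black marker pen lying on the bench, 130 mm long, 12 mm thick. Leave alone. Origin: under its middle.
- red_rack: Red block rack with tubes, 75 x 130 mm, 66 mm tall. Leave alone. Origin: centre of its underside.
- wash_bottle: White bottle, radius 32, 170 mm tall. Leave alone. Origin: centre of its underside.

How it is judged:
At the end, for the whole second after the job is handed in: The loaded carousel stands at rest in the analyser's pocket, fully home on the drive: its underside within 2.5 mm of the pocket's floor and within 4 mm of its centre, upright to 2 degrees, let go (z of carousel in the frame of pocket between -0.003 and 0.0025 m and horizontal distance between carousel and pocket below 0.004 m and angle between carousel's own z axis and vertical below 0.035 rad and linear speed of carousel below 0.02 m/s); the robot touches nothing.
It fails at once if the carousel is pressed against the analyser or its drive with more than 50 N (contact force between carousel and analyser above 50 N).
It fails at once if the carousel with the tubes is tipped by more than 30 degrees (angle between carousel's own z axis and vertical above 0.52 rad).
It fails at once if the empty carousel or another thing on the bench is moved by more than 30 mm (distance of any of empty_carousel, rack_a, rack_b, waste_cup, tip_box, marker, red_rack, wash_bottle from where it was at the start of the episode above 0.03 m).
It also fails if it takes over 54 s, if anything falls off the work surface, if the arm or the gripper's body presses on something with over 40 N, if the wrist force passes 120 N, or if a joint passes its speed limit or range.

## Working session

There is one attempt and no reset: what is moved stays moved. The work goes in short steps, Python scripts to look and compute and a tool call to move; the robot and the scene stay as the last step left them, time stands still between calls to the robot, and variables do not carry over. Pictures are saved under pics/ and viewed, and the job is handed in when it is done.

Besides the shell and the picture viewer there is one more tool, called as name([rows], argument=value, ...), one row to a line, values as JSON. send_rows: Moves the arm, as the interface text tells. Its arguments: {"type":"object","properties":{"motion":{"type":"array"},"squeeze":{"type":"number"}},"required":["motion"]}

```bash
mkdir -p pics; ls; cat > h.py <<'E'
import numpy as np, cv2
from workcell import *
from scipy.spatial.transform import Rotation as R
def cam(name):
    c=camera(name); return c
def K(c):
    f=c['pixels'].shape[0]/2/np.tan(np.radians(c['fovy'])/2); return f,c['cx'],c['cy']
def cloud(c):
    f,cx,cy=K(c); z=c['range_z']; v,u=np.mgrid[:z.shape[0],:z.shape[1]]
    P=np.stack([(u-cx)/f*z,(v-cy)/f*z,z],-1); V=np.array(c['view'])
    W=(P-V[:3,3])@V[:3,:3]; W[z<=0]=np.nan; return W
def proj(c,p):
    f,cx,cy=K(c); V=np.array(c['view']); q=V[:3,:3]@np.asarray(p,float)+V[:3,3]
    return q[0]/q[2]*f+cx,q[1]/q[2]*f+cy
E
python3 - <<'E'
from h import *
import pickle
for n in('scene','top'):
    c=cam(n); pickle.dump(c,open(f'{n}0.pkl','wb'))
    cv2.imwrite(f'pics/{n}0.png',c['pixels'][:,:,::-1]); print(n,c['fovy'],c['cx'],c['cy'],np.round(c['view'],3).tolist())
print(get_obs())
E
```

```text
pics
scene 48.55162992444528 323.9083408928436 204.21062129321544 [[-0.883, 0.469, 0.019, 0.589], [0.244, 0.495, -0.834, -0.012], [-0.4, -0.732, -0.552, 1.571], [0.0, 0.0, 0.0, 1.0]]
top 54.54955857961746 319.01469207658255 199.51462812953497 [[0.014, -1.0, -0.016, -0.134], [-0.994, -0.012, -0.104, 0.598], [0.104, 0.018, -0.994, 1.084], [0.0, 0.0, 0.0, 1.0]]
{'clock': 0.1, 'joint_pos': array([-1.1776388 ,  0.33281459, -0.06474679,  1.4608528 ,  0.02158075,
        1.34990348, -0.0885152 ]), 'joint_velocities': array([ 0.00026884, -0.00168838,  0.00075745, -0.00427605,  0.00034212,
        0.00166537, -0.00311145]), 'tau': array([ 1.59052746e-03, -6.26742911e+01,  4.93608462e-02, -3.92429030e+01,
        1.62790040e-02,  6.98771066e-03,  1.57701589e-05]), 'position': array([0.25226202, 0.57146075, 0.23059408]), 'ee_rot': array([ 0.69233224, -0.14600623,  0.1458355 , -0.69144071]), 'ft_force': array([ 0.01015133, -0.16244956, -0.01289922]), 'torque': array([0.00210034, 0.04595298, 0.03851378]), 'grip_width': 1.0007409003737429}
```

View pics/scene0.png

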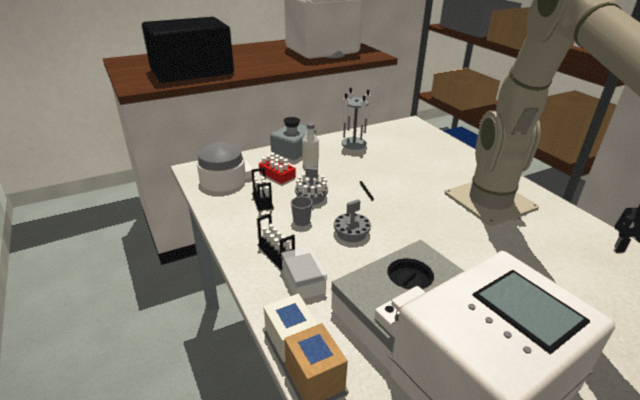

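View pics/top0.png

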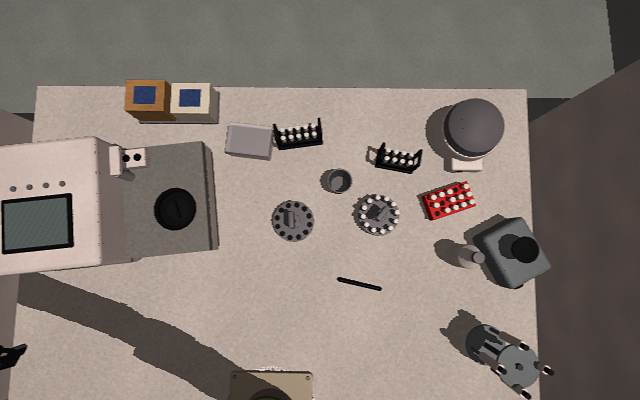

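The loaded carousel (white tube caps) is at about (378,213) in the top view. The empty one is at (292,220), and the pocket at (175,209) has a faint bar running near-vertically in the image. I'll enlarge these and measure them.

```bash
python3 - <<'E'
from h import *
import pickle
c=pickle.load(open('top0.pkl','rb')); s=pickle.load(open('scene0.pkl','rb'))
im=c['pixels'][:,:,::-1]; W=cloud(c)
def crop(im,u,v,r,k): return cv2.resize(im[v-r:v+r,u-r:u+r],None,fx=k,fy=k,interpolation=cv2.INTER_CUBIC)
a=crop(im,378,213,32,6); b=crop(im,175,209,32,6).astype(float); b=np.clip(b*3,0,255).astype(np.uint8)
cv2.imwrite('pics/crop0.png',np.hstack([a,b]))
# deck, pocket
z=W[...,2]
for (u,v) in[(175,209),(165,209),(180,195),(140,209),(200,209),(175,180),(378,213),(372,213),(384,213),(292,220),(330,250)]: print(u,v,np.round(W[v,u],4))
m=np.zeros(z.shape,bool); m[175:245,345:415]=1
for lo,hi in[(0.066,.08),(.1,.13)]:
    q=W[m&(z>lo)&(z<hi)]; print(lo,len(q),q.mean(0),q.min(0),q.max(0))
q=W[m&(z>.105)&(z<.13)][:,:2].astype(np.float32); print(cv2.minAreaRect(q))
m=np.zeros(z.shape,bool); m[185:235,150:200]=1
q=W[m&(z<.096)]; print('pocket',len(q),np.percentile(q,[1,50,99],axis=0), np.histogram(q[:,2],bins=np.arange(.07,.1,.003)))
E
```

```text
175 209 [0.5641 0.2717 0.0738]
165 209 [0.5634 0.2978 0.078 ]
180 195 [0.6026 0.2576 0.0796]
140 209 [0.5611 0.358  0.0972]
200 209 [0.5632 0.1941 0.0983]
175 180 [0.6413 0.2656 0.0999]
378 213 [ 0.5606 -0.2894  0.0704]
372 213 [ 0.5627 -0.2768  0.0378]
384 213 [ 0.5572 -0.2982  0.1211]
292 220 [ 0.5357 -0.0573  0.1205]
330 250 [ 0.4559 -0.1594 -0.0036]
0.066 264 [ 0.56967845 -0.28515599  0.07213245] [ 0.50587778 -0.34705806  0.0660739 ] [ 0.66618963 -0.19819058  0.07795156]
0.1 96 [ 0.55737008 -0.29453028  0.11685211] [ 0.53905152 -0.31249319  0.10126274] [ 0.57628889 -0.27885006  0.12196823]
((0.5579376220703125, -0.29532483220100403), (0.013942567631602287, 0.04309956729412079), 51.754295349121094)
pocket 1168 [[0.51360866 0.21117613 0.07345001]
 [0.56447531 0.26753192 0.0788621 ]
 [0.61997091 0.32267063 0.09588266]] (array([  4, 125, 477, 249,  45,  38,  54,  56, 120]), array([0.07 , 0.073, 0.076, 0.079, 0.082, 0.085, 0.088, 0.091, 0.094,
       0.097]))
```

View pics/crop0.png

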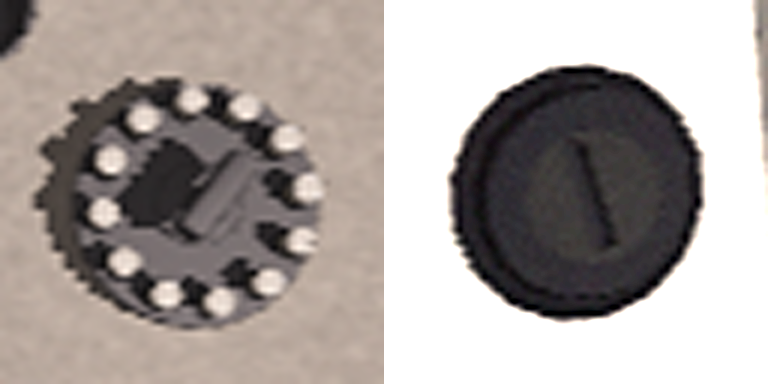

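The left crop shows the handle running up-right, at about -38° yaw. The right crop shows a dark 50 mm strip inside a lighter disc. I'll check with depth and with the scene camera whether the strip really is the bar.

```bash
python3 - <<'E'
from h import *
import pickle
c=pickle.load(open('top0.pkl','rb')); s=pickle.load(open('scene0.pkl','rb'))
W=cloud(c); z=W[...,2]
np.set_printoptions(linewidth=250)
print((z[193:226,158:194]*1000).round().astype(int))
S=cloud(s)
u,v=map(int,proj(s,[.565,.268,.085])); print(u,v)
im=s['pixels'][v-26:v+26,u-32:u+32,::-1].astype(float)
im=np.clip(im*2.5,0,255).astype(np.uint8)
a=cv2.resize(im,None,fx=12,fy=11,interpolation=cv2.INTER_CUBIC)
cv2.imwrite('pics/crop1.png',a)
zs=S[...,2]; print((zs[v-16:v+16:1,u-20:u+22]*1000)[:, :].round())
E
```

```text
[[ 98  98  99 ...  98  99  99]
 [ 97  97  99 ... 104  96  95]
 [ 98  95 101 ... 102  98 101]
 ...
 [ 98 103 101 ... 100  98  96]
 [ 97  98 101 ...  98 101  99]
 [100 102 102 ...  95  99  99]]
411 279
[[102.  99. 101. ...  98.  99.  98.]
 [ 99.  99.  97. ...  99. 101. 100.]
 [ 98.  95. 100. ...  99. 100.  98.]
 ...
 [102.  99. 100. ... 219. 217. 219.]
 [100. 102.  99. ... 220. 221. 220.]
 [ 99. 100. 100. ... 220. 220. 222.]]<stdin>:6: RuntimeWarning: invalid value encountered in cast
```

View pics/crop1.png

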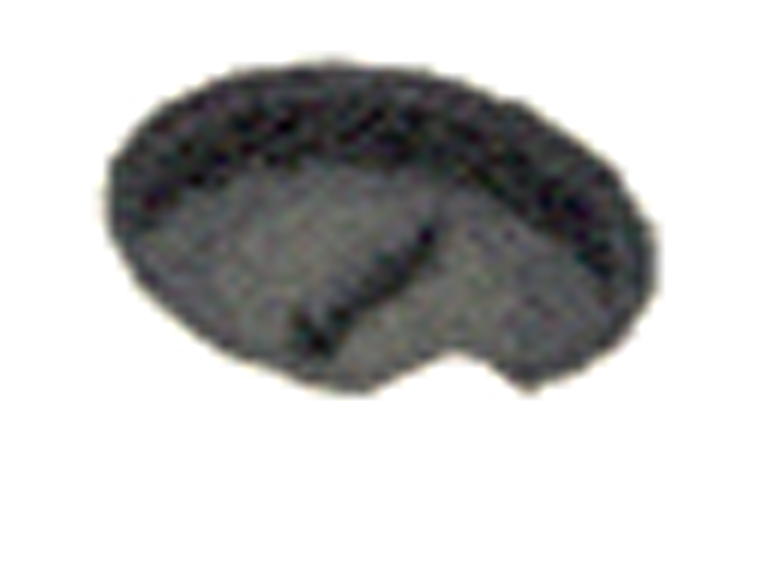

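```bash
python3 - <<'E'
from h import *
import pickle
c=pickle.load(open('top0.pkl','rb')); s=pickle.load(open('scene0.pkl','rb'))
cs=[cam('top') for _ in range(6)]; ss=[cam('scene') for _ in range(6)]
for n,c0,l in(('top',c,cs),('scene',s,ss)):
    Z=np.array([x['range_z'] for x in [c0]+l]); print(n,'std',np.nanstd(Z,0).mean())
    c0['range_z']=np.median(Z,0).astype(np.float32); c0['pixels']=np.mean([x['pixels'] for x in [c0]+l],0).astype(np.uint8)
    pickle.dump(c0,open(n+'1.pkl','wb'))
def mk(c,u,v,r,k):
    z=cloud(c)[...,2][v-r:v+r,u-r:u+r]
    g=np.clip((np.nan_to_num(z)-.07)/.035,0,1)*255
    a=cv2.resize(g.astype(np.uint8),None,fx=k,fy=k,interpolation=cv2.INTER_NEAREST)
    p=np.clip(c['pixels'][v-r:v+r,u-r:u+r,::-1].astype(float)*4,0,255).astype(np.uint8)
    return np.hstack([cv2.applyColorMap(a,cv2.COLORMAP_JET),cv2.resize(p,None,fx=k,fy=k,interpolation=cv2.INTER_NEAREST)])
cv2.imwrite('pics/d1.png',np.vstack([mk(c,175,209,22,8),mk(s,411,274,22,8)][:1]))
cv2.imwrite('pics/d2.png',mk(s,411,274,25,8))
print(get_obs()['clock'])
E
```

```text
top std 0.015691895
scene std 0.023846384
0.7
```

View pics/d1.png

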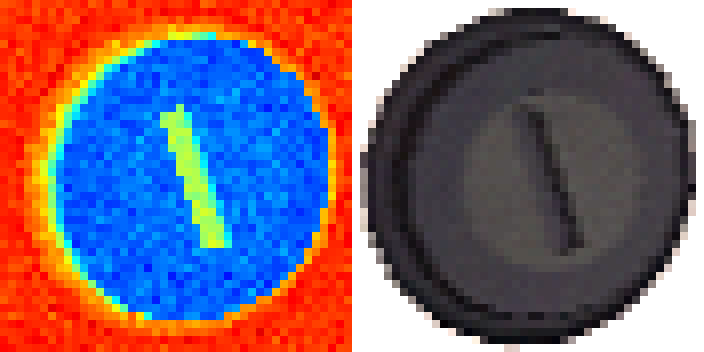

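View pics/d2.png

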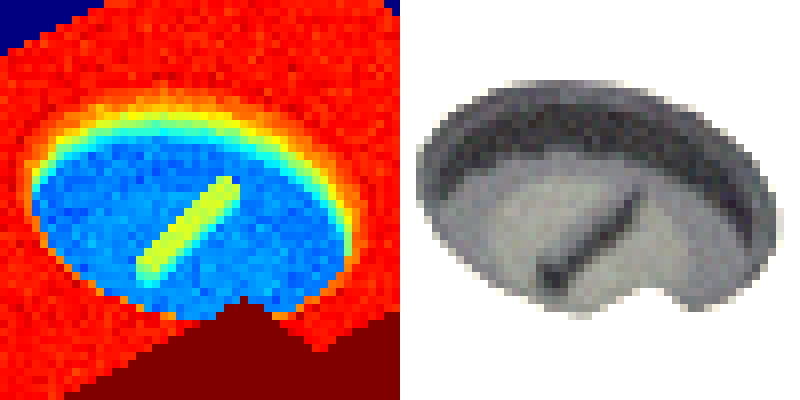

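Averaged depth settles it: the bar shows clearly at about 90 mm in both cameras. Next I'll fit the bar, the pocket, the handle and the tube ring from both views.

```bash
cat > fit.py <<'E'
from h import *
import pickle
from scipy.optimize import least_squares
def circ(q,r=None):
    f=lambda p: np.hypot(q[:,0]-p[0],q[:,1]-p[1])-(p[2] if r is None else r)
    s=least_squares(f,[*q.mean(0)[:2],.05],loss='soft_l1',f_scale=.001); return s.x,np.sqrt(np.mean(s.fun**2))
def plane_pts(c,uv,z):
    f,cx,cy=K(c); V=np.array(c['view']); Rt=V[:3,:3].T; o=-Rt@V[:3,3]
    d=np.c_[(uv[:,0]-cx)/f,(uv[:,1]-cy)/f,np.ones(len(uv))]@Rt.T
    return o+d*((z-o[2])/d[:,2])[:,None]
def rect(q):
    m=q.mean(0); w,v=np.linalg.eigh(np.cov((q-m).T)); return m,np.degrees(np.arctan2(v[1,1],v[0,1])),np.sqrt(w*12), cv2.minAreaRect(q.astype(np.float32))
E
python3 - <<'E'
from fit import *
for n in('top','scene'):
    c=pickle.load(open(n+'1.pkl','rb')); W=cloud(c); z=W[...,2]
    P=np.array([.565,.268]); d=np.hypot(W[...,0]-P[0],W[...,1]-P[1])
    b=W[(d<.035)&(z>.084)&(z<.097)]; print(n,'bar',len(b),b[:,2].mean(),*rect(b[:,:2]))
    fl=W[(d<.04)&(z<.083)]; dk=W[(d>.06)&(d<.09)&(abs(z-.1)<.008)]; print(' floor z',fl[:,2].mean(),'deck',np.median(dk[:,2]))
    g=c['pixels'].astype(int).sum(2)
    # mouth edge from colour
    mask=((g<120)&(d<.065)).astype(np.uint8)
    mask=((np.nan_to_num(d,nan=1)<.075)&(g<(g[(d>.06)&(d<.08)].mean()*.6))).astype(np.uint8)
    cn=max(cv2.findContours(mask,0,cv2.CHAIN_APPROX_NONE)[0],key=cv2.contourArea)[:,0,:].astype(float)
    q=plane_pts(c,cn,.1)
    if n=='scene': q=q[q[:,1]<.285]
    print(' mouth',circ(q))
    H=np.array([.5579,-.2953]); d=np.hypot(W[...,0]-H[0],W[...,1]-H[1])
    h=W[(d<.04)&(z>.112)&(z<.13)]; print(' handle top',len(h),h[:,2].mean(),*rect(h[:,:2]))
    t=W[(d<.062)&(d>.03)&(z>.069)&(z<.08)]; print(' tubes',len(t),t[:,2].mean(),circ(t),circ(t,.047))
    dd=W[(d<.065)&(z>.033)&(z<.045)]; print(' disc',len(dd),dd[:,2].mean(),cv2.minEnclosingCircle(dd[:,:2].astype(np.float32)))
E
```

```text
top bar 58 0.08870761289838676 [0.56337045 0.2608855 ] -158.49004282370538 [0.00798289 0.05131958] ((0.5635731816291809, 0.26144009828567505), (0.04952622205018997, 0.007238628342747688), 20.838367462158203)
 floor z 0.07815249118106049 deck 0.09910802842415271
 mouth (array([0.56343536, 0.26270754, 0.05648107]), np.float64(0.0007262511506512856))
 handle top 88 0.11779183569649022 [ 0.55806385 -0.29549919] 142.92909523883 [0.01414465 0.04316565] ((0.5579843521118164, -0.29547807574272156), (0.014083673246204853, 0.04177723079919815), 52.337589263916016)
 tubes 221 0.07208834637673531 (array([ 0.55824089, -0.29552746,  0.0471127 ]), np.float64(0.0032261006959192397)) (array([ 0.55824095, -0.29552216,  0.05      ]), np.float64(0.0032256611958437517))
 disc 919 0.038810188594286 ((0.5582603216171265, -0.2957639992237091), 0.0578555203974247)
scene bar 60 0.08919340574842459 [0.56716212 0.26077729] -158.91317708150902 [0.0082177 0.054897 ] ((0.5660707950592041, 0.2602033019065857), (0.050667304545640945, 0.00778157589957118), 22.730941772460938)
 floor z 0.07933302846717677 deck 0.10024897067142895
 mouth (array([0.56463188, 0.25889199, 0.05525889]), np.float64(0.0011029933845142306))
 handle top 49 0.11803814420129606 [ 0.56295885 -0.29454933] 141.87297823375215 [0.0142878  0.04480539] ((0.5623449683189392, -0.2959992289543152), (0.014670760370790958, 0.0424206405878067), 49.47895431518555)
 tubes 107 0.07325765903308258 (array([ 0.56278838, -0.29518882,  0.0471442 ]), np.float64(0.0034446802284346075)) (array([ 0.56283129, -0.29513573,  0.05      ]), np.float64(0.0034445841176129113))
 disc 275 0.0401993224358847 ((0.5615074038505554, -0.2982725501060486), 0.05954520404338837)
```

```bash
cat >> h.py <<'E'
def state():
    o=get_obs(); r=R.from_quat(o['ee_rot']); return o,np.array(o['position']),r
def goal(p,jawdeg,cmd=None):
    """tool-frame shift+rotvec to reach TCP p, tool pointing down, jaw (tool z) at yaw jawdeg mod 180"""
    o,pos,r=state()
    best=None
    for a in(jawdeg,jawdeg+180):
        t=np.radians(a); Z=np.array([np.cos(t),np.sin(t),0]); Y=np.array([0,0,-1.]); X=np.cross(Y,Z)
        rr=R.from_matrix(np.c_[X,Y,Z]); rv=(r.inv()*rr).as_rotvec()
        if best is None or np.linalg.norm(rv)<np.linalg.norm(best): best=rv
    return np.round(r.inv().apply(np.array(p)-pos),4),np.round(best,4)
E
python3 - <<'E'
from h import *
o,p,r=state(); print(np.round(r.as_matrix(),3)); 
zz=r.as_matrix()[:,2]; print('jaw yaw',np.degrees(np.arctan2(zz[1],zz[0])))
print(goal([.56,-.295,.30],52.5))
E
```

```text
[[ 0.915  0.     0.404]
 [-0.404  0.     0.915]
 [-0.    -1.     0.   ]]
jaw yaw 66.1785459767747
(array([ 0.6315, -0.0687, -0.6687]), array([-1.000e-04,  2.387e-01, -0.000e+00]))
```

send_rows([
  [100, 0, -0.035, 0, 0, 0, 0],
  [100, 0, -0.07, 0, 0, 0, 0],
  [100, 0.035, -0.07, -0.036, 0, 0.02, 0],
  [100, 0.06, -0.07, -0.064, 0, 0.04, 0],
  [100, 0.09, -0.07, -0.095, 0, 0.06, 0],
  [100, 0.12, -0.07, -0.127, 0, 0.08, 0],
  [100, 0.15, -0.07, -0.159, 0, 0.1, 0],
  [100, 0.18, -0.07, -0.19, 0, 0.12, 0],
  [100, 0.21, -0.07, -0.222, 0, 0.14, 0],
  [100, 0.24, -0.07, -0.254, 0, 0.16, 0],
], squeeze=40)

```text
clock: 1.53
position: [0.3643, 0.2557, 0.3015]
ee_rot: [-0.678, 0.201, -0.201, 0.678]
ft_force: [1.7, -0.1, 0.5]
grip_width: 1.001
```

```bash
python3 -c "
from h import *
print(state()[0]['position'],state()[0]['joint_pos'],goal([.56,-.295,.22],52.5))"
```

```text
[0.36431797 0.25565763 0.30153907] [-0.87983847 -0.10840333  0.15261538  1.79891348  0.01611907  1.44894476
  0.26393919] (array([ 0.4643,  0.0811, -0.3549]), array([-0.001 ,  0.0777, -0.0002]))
```

send_rows([
  [100, 0.03, 0, -0.022, 0, 0.01, 0],
  [100, 0.06, 0, -0.045, 0, 0.02, 0],
  [100, 0.09, 0, -0.068, 0, 0.03, 0],
  [100, 0.12, 0, -0.09, 0, 0.04, 0],
  [100, 0.15, 0, -0.115, 0, 0.05, 0],
  [100, 0.18, 0, -0.138, 0, 0.06, 0],
  [100, 0.21, 0, -0.16, 0, 0.07, 0],
  [100, 0.24, 0, -0.183, 0, 0.078, 0],
  [100, 0.27, 0, -0.206, 0, 0.078, 0],
  [100, 0.3, 0, -0.229, 0, 0.078, 0],
])

```text
clock: 2.37
position: [0.4912, -0.0997, 0.3017]
ee_rot: [-0.669, 0.227, -0.227, 0.67]
ft_force: [1.3, -0.1, -0.1]
grip_width: 1.001
```

send_rows([
  [100, 0.03, 0, -0.022, 0, 0, 0],
  [100, 0.06, 0, -0.045, 0, 0, 0],
  [100, 0.09, 0, -0.068, 0, 0, 0],
  [100, 0.12, 0.01, -0.09, 0, 0, 0],
  [100, 0.15, 0.03, -0.115, 0, 0, 0],
  [100, 0.16, 0.05, -0.125, 0, 0, 0],
  [100, 0.164, 0.07, -0.126, 0, 0, 0],
  [100, 0.164, 0.08, -0.126, 0, 0, 0],
  [100, 0.164, 0.08, -0.126, 0, 0, 0],
])

```text
clock: 3.12
position: [0.5437, -0.2966, 0.2189]
ee_rot: [-0.67, 0.228, -0.226, 0.67]
ft_force: [0.2, 0.3, 0.3]
grip_width: 1.001
```

```bash
python3 - <<'E'
from h import *
o,p,r=state(); print(p,o['joint_pos'],o['clock'],goal([.56,-.295,.22],52.5))
c=cam('top'); s=cam('scene')
for n,c in(('top',c),('scene',s)):
    u,v=map(int,proj(c,[.56,-.295,.15])); a=c['pixels'][v-40:v+40,u-40:u+40,::-1]
    cv2.imwrite(f'pics/ap_{n}.png',cv2.resize(a,None,fx=5,fy=5))
E
```

```text
[ 0.54369489 -0.29658539  0.21893164] [-0.17358049  0.40349964  0.79131084  1.52680602 -0.29046075  1.33708953
  1.56317283] 3.1167 (array([ 0.012 , -0.0011,  0.0112]), array([ 0.001 ,  0.0007, -0.0038]))
```

View pics/ap_scene.png

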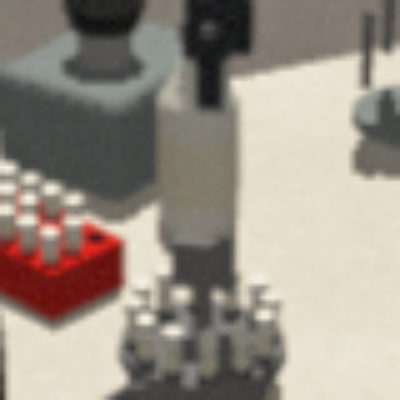

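View pics/ap_top.png

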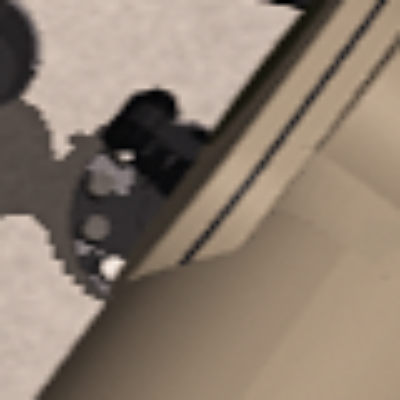

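The top view is blocked by the arm. The scene view shows the gripper above the carousel. I'll move to the mean of the two camera estimates and descend.

send_rows([
  [100, 0.012, 0, 0.0115, 0.001, 0, -0.003],
  [100, 0.012, 0.03, 0.0115, 0.001, 0, -0.003],
  [100, 0.012, 0.06, 0.0115, 0.001, 0, -0.003],
  [100, 0.012, 0.085, 0.0115, 0.001, 0, -0.003],
  [100, 0.012, 0.105, 0.0115, 0.001, 0, -0.003],
  [100, 0.012, 0.12, 0.0115, 0.001, 0, -0.003],
  [100, 0.012, 0.13, 0.0115, 0.001, 0, -0.003],
  [100, 0.012, 0.132, 0.0115, 0.001, 0, -0.003],
  [100, 0.012, 0.132, 0.0115, 0.001, 0, -0.003],
])

```text
clock: 3.97
position: [0.5617, -0.2952, 0.0902]
ee_rot: [-0.67, 0.225, -0.228, 0.67]
ft_force: [-0.1, -0.0, 0.3]
grip_width: 0.999
```

```bash
python3 - <<'E'
from h import *
o,p,r=state(); print(p,o['clock'],goal([.5605,-.295,.086],52.5))
c=cam('scene')
u,v=map(int,proj(c,[.56,-.295,.1])); a=c['pixels'][v-40:v+40,u-40:u+40,::-1]
cv2.imwrite(f'pics/ap2.png',cv2.resize(a,None,fx=6,fy=6,interpolation=cv2.INTER_CUBIC))
E
```

```text
[ 0.56168423 -0.29523133  0.09015276] 3.9667 (array([-0.0011,  0.0041, -0.0005]), array([-0.0016,  0.0016,  0.0038]))
```

View pics/ap2.png

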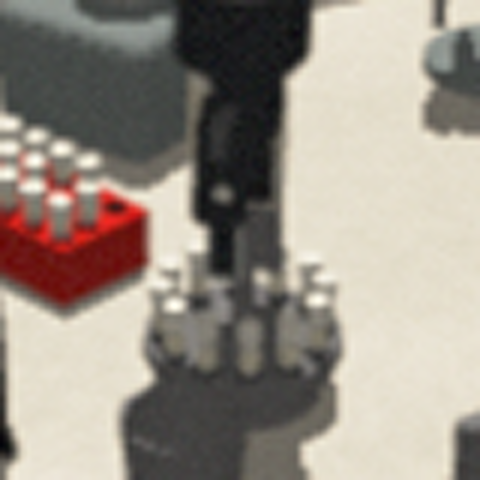

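send_rows([
  [60, -0.001, 0.004, -0.0005, 0, 0.001, 0.003],
  [40, -0.001, 0.004, -0.0005, 0, 0.001, 0.003],
  [25, -0.001, 0.004, -0.0005, 0, 0.001, 0.003],
  [15, -0.001, 0.004, -0.0005, 0, 0.001, 0.003],
  [5, -0.001, 0.004, -0.0005, 0, 0.001, 0.003],
  [0, -0.001, 0.004, -0.0005, 0, 0.001, 0.003],
  [0, -0.001, 0.004, -0.0005, 0, 0.001, 0.003],
  [0, -0.001, 0.004, -0.0005, 0, 0.001, 0.003],
  [0, -0.001, 0.004, -0.0005, 0, 0.001, 0.003],
  [0, -0.001, 0.004, -0.0005, 0, 0.001, 0.003],
], squeeze=40)

```text
clock: 4.85
position: [0.5599, -0.2955, 0.0852]
ee_rot: [-0.669, 0.227, -0.227, 0.67]
ft_force: [0.2, -1.0, -0.4]
grip_width: 0.16
```

```bash
python3 - <<'E'
from h import *
o,p,r=state(); print(p,o['clock'],o['grip_width'],o['ft_force'],o['torque'],goal([.5605,-.295,.086],52.5))
c=cam('scene')
u,v=map(int,proj(c,[.56,-.295,.1])); a=c['pixels'][v-40:v+40,u-40:u+40,::-1]
cv2.imwrite(f'pics/ap3.png',cv2.resize(a,None,fx=6,fy=6,interpolation=cv2.INTER_CUBIC))
E
```

```text
[ 0.55986169 -0.29548096  0.08521469] 4.85 0.16041669826302266 [ 0.22109984 -0.98859149 -0.44113251] [-0.05302143  0.08390221  0.0028943 ] (array([ 0.0002, -0.0008,  0.0008]), array([-0.001 , -0.0004, -0.0002]))
```

View pics/ap3.png

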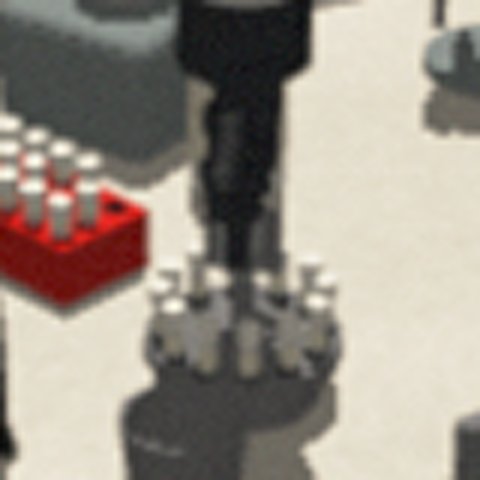

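The opening is 0.16 of 85 mm, about 14 mm, so the handle is gripped. Lifting.

send_rows([
  [0, 0, -0.005, 0, 0, 0, 0],
  [0, 0, -0.015, 0, 0, 0, 0],
  [0, 0, -0.03, 0, 0, 0, 0],
  [0, 0, -0.05, 0, 0, 0, 0],
  [0, 0, -0.07, 0, 0, 0, 0],
  [0, 0, -0.09, 0, 0, 0, 0],
  [0, 0, -0.11, 0, 0, 0, 0],
  [0, 0, -0.13, 0, 0, 0, 0],
  [0, 0, -0.15, 0, 0, 0, 0],
  [0, 0, -0.16, 0, 0, 0, 0],
])

```text
clock: 5.73
position: [0.5603, -0.2961, 0.2485]
ee_rot: [-0.669, 0.226, -0.229, 0.67]
ft_force: [0.1, -0.5, -3.9]
grip_width: 0.157
```

```bash
python3 - <<'E'
from fit import *
o,p,r=state(); print(p,o['clock'],o['grip_width'],o['ft_force'],o['torque'],goal([.565,.261,.245],21.3))
c=cam('scene')
u,v=map(int,proj(c,[.56,-.295,.2])); a=c['pixels'][v-40:v+50,u-45:u+45,::-1]
cv2.imwrite(f'pics/ap4.png',cv2.resize(a,None,fx=6,fy=6,interpolation=cv2.INTER_CUBIC))
E
```

```text
[ 0.56029043 -0.29608579  0.24849115] 5.7333 0.1572942361122761 [ 0.09595544 -0.45735907 -3.91763739] [ 0.03105183  0.04608841 -0.02031248] (array([-0.3356,  0.0034,  0.4447]), array([-0.0028,  0.5441,  0.0023]))
```

View pics/ap4.png

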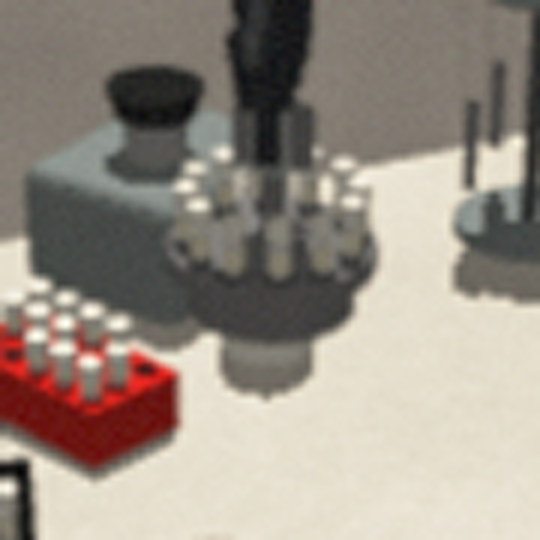

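send_rows([
  [0, -0.006, 0, 0.008, 0, 0.01, 0],
  [0, -0.018, 0, 0.024, 0, 0.03, 0],
  [0, -0.036, 0, 0.048, 0, 0.06, 0],
  [0, -0.055, 0, 0.073, 0, 0.09, 0],
  [0, -0.075, 0, 0.099, 0, 0.12, 0],
  [0, -0.095, 0, 0.126, 0, 0.155, 0],
  [0, -0.115, 0, 0.152, 0, 0.19, 0],
  [0, -0.135, 0, 0.179, 0, 0.22, 0],
  [0, -0.155, 0, 0.205, 0, 0.25, 0],
  [0, -0.175, 0, 0.232, 0, 0.285, 0],
])

```text
clock: 6.62
position: [0.5616, -0.0035, 0.2449]
ee_rot: [-0.63, 0.321, -0.32, 0.63]
ft_force: [0.9, -0.3, -3.0]
grip_width: 0.159
```

```bash
python3 - <<'E'
from fit import *
o,p,r=state(); print(p,o['clock'],o['grip_width'],o['ft_force'],o['torque'],goal([.565,.261,.245],21.3))
E
```

```text
[ 0.56157447 -0.00349876  0.24488334] 6.6167 0.15939346770963184 [ 0.93753273 -0.34498824 -3.01326845] [ 0.01949389 -0.0323185  -0.07242705] (array([-2.118e-01,  1.000e-04,  1.585e-01]), array([-2.000e-04,  2.577e-01, -1.000e-03]))
```

send_rows([
  [0, -0.024, 0, 0.018, 0, 0.03, 0],
  [0, -0.048, 0, 0.036, 0, 0.06, 0],
  [0, -0.075, 0, 0.056, 0, 0.09, 0],
  [0, -0.102, 0, 0.076, 0, 0.12, 0],
  [0, -0.13, 0, 0.097, 0, 0.155, 0],
  [0, -0.155, 0, 0.116, 0, 0.19, 0],
  [0, -0.178, 0, 0.133, 0, 0.22, 0],
  [0, -0.195, 0, 0.146, 0, 0.245, 0],
  [0, -0.207, 0, 0.155, 0, 0.257, 0],
  [0, -0.211, 0, 0.158, 0, 0.257, 0],
])

```text
clock: 7.45
position: [0.5642, 0.2619, 0.2444]
ee_rot: [0.585, -0.398, 0.397, -0.585]
ft_force: [0.0, -0.1, -5.1]
grip_width: 0.156
```

send_rows([
  [0, 0, 0, 0, 0, 0, 0],
  [0, 0, 0, 0, 0, 0, 0],
  [0, 0, 0, 0, 0, 0, 0],
])

```text
clock: 7.7
position: [0.5658, 0.2566, 0.2457]
ee_rot: [-0.584, 0.399, -0.399, 0.584]
ft_force: [-0.7, -0.2, -4.0]
grip_width: 0.16
```

```bash
cat > look.py <<'E'
from fit import *
import sys
o,p,r=state(); m=r.as_matrix(); print(np.round(p,4),'jaw',np.degrees(np.arctan2(m[1,2],m[0,2])),'t',o['clock'],'w',o['grip_width'],'F',np.round(o['ft_force'],2),'T',np.round(o['torque'],3), 'toolY',np.round(m[:,1],4))
tag=sys.argv[1]
out=[]
for n in('top','scene'):
    cs=[cam(n) for _ in range(4)]; c=cs[0]; c['range_z']=np.median([x['range_z'] for x in cs],0).astype(np.float32)
    pickle.dump(c,open(f'{n}_{tag}.pkl','wb'))
    u,v=map(int,proj(c,[.565,.261,.15])); a=c['pixels'][v-45:v+45,u-45:u+45,::-1]
    out.append(cv2.resize(a,(390,390),interpolation=cv2.INTER_CUBIC))
cv2.imwrite(f'pics/look_{tag}.png',np.hstack(out))
E
python3 look.py a
```

```text
[0.5658 0.2566 0.2457] jaw 21.315451431780378 t 7.7 w 0.15966407606737681 F [-0.65 -0.24 -3.99] T [-0.03  -0.037 -0.019] toolY [ 7.e-04  2.e-04 -1.e+00]
```

View pics/look_a.png

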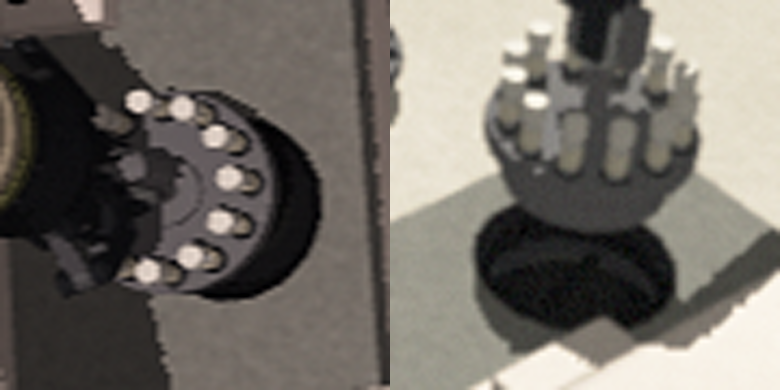

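The carousel hangs upright over the pocket and is visible in both cameras. I'll measure where it is relative to the pocket in each camera's own frame.

```bash
cat > meas.py <<'E'
from fit import *
import sys
tag=sys.argv[1]; h=float(sys.argv[2]) # underside height est
o,p,r=state()
for n in('top','scene'):
    c=pickle.load(open(f'{n}_{tag}.pkl','rb')); W=cloud(c); z=W[...,2]; g=c['pixels'].astype(int)
    d=np.hypot(W[...,0]-p[0],W[...,1]-p[1])
    D=W[(d<.063)&(abs(z-(h+.04))<.006)]
    hh=np.median(D[:,2]) if len(D) else 0
    # white caps
    t=W[(d<.062)&(d>.033)&(abs(z-(h+.072))<.006)]
    # disc rim points: outermost pts per azimuth bin
    az=np.degrees(np.arctan2(D[:,1]-p[1],D[:,0]-p[0]))
    rim=np.array([D[k][np.argmax(np.hypot(*(D[k][:,:2]-p[:2]).T))] for b in range(-180,180,8) for k in [np.where((az>=b)&(az<b+8))[0]] if len(k)>3])
    rim=rim[np.hypot(rim[:,0]-p[0],rim[:,1]-p[1])>.05]
    print(n,'disc z',hh,'rim',len(rim),circ(rim,.0575)[0][:2] if len(rim)>5 else None,'tubes',len(t),t[:,2].mean(),circ(t,.047)[0][:2])
    def f(q): return np.hypot(t[:,0]-q[0],t[:,1]-q[1])-.047
    q=least_squares(f,p[:2],loss='soft_l1',f_scale=.002).x; 
    # tube phase: 12 tubes -> 30deg period
    rel=t[:,:2]-q; ph=np.angle(np.mean(np.exp(12j*np.arctan2(rel[:,1],rel[:,0]))))/12
    print('   tube fit47',q,'phase mod 30 deg',np.degrees(ph)%30,'jaw mod 30',np.degrees(np.arctan2(r.as_matrix()[1,2],r.as_matrix()[0,2]))%30)
E
sed -i "s/f=lambda p: np.hypot(q\[:,0\]-p\[0\],q\[:,1\]-p\[1\])-(p\[2\] if r is None else r)/f=lambda p: np.hypot(q[:,0]-p[0],q[:,1]-p[1])-(p[2] if r is None else r)/; s/\[\*q.mean(0)\[:2\],.05\]/[*q.mean(0)[:2],.05]/" fit.py
python3 meas.py a .160
# same phases on initial view
python3 - <<'E'
from fit import *
for n in('top','scene'):
    c=pickle.load(open(n+'1.pkl','rb')); W=cloud(c); z=W[...,2]
    H=np.array([.558,-.2955]) if n=='top' else np.array([.5628,-.2952])
    d=np.hypot(W[...,0]-H[0],W[...,1]-H[1]); t=W[(d<.062)&(d>.033)&(abs(z-.072)<.006)]
    q=least_squares(lambda q:np.hypot(t[:,0]-q[0],t[:,1]-q[1])-.047,H,loss='soft_l1',f_scale=.002).x
    rel=t[:,:2]-q; print(n,q,np.degrees(np.angle(np.mean(np.exp(12j*np.arctan2(rel[:,1],rel[:,0]))))/12)%30)
E
```

```text
top disc z 0.19996398178984798 rim 30 [0.56449075 0.25709188] tubes 231 0.23271717432769504 [0.56423845 0.25581193]
   tube fit47 [0.56425983 0.25588516] phase mod 30 deg 6.486022902400886 jaw mod 30 21.416965822937414
scene disc z 0.20090558272892461 rim 33 [0.56795074 0.257932  ] tubes 313 0.23241362672513177 [0.56969848 0.25968181]
   tube fit47 [0.56958316 0.25957108] phase mod 30 deg 6.287194707768613 jaw mod 30 21.416965822937414
top [ 0.55820778 -0.2952708 ] 7.704433691940504
scene [ 0.56312308 -0.29457759] 7.666001621479488
```

```bash
python3 -c "
from h import *
print(goal([.5645,.260,.196],21.4))"
```

```text
(array([-0.0018,  0.0498, -0.0004]), array([-0.001 ,  0.0003, -0.0007]))
```

```bash
python3 -c "
from h import *
o,p,r=state();print(p,o['clock'],o['joint_velocities'].round(4))"
```

```text
[0.565495   0.25840178 0.24584512] 8.1 [-0.0027  0.0015 -0.0027 -0.001   0.0018  0.0003 -0.0001]
```

send_rows([
  [0, -0.002, 0.01, 0, 0, 0, 0],
  [0, -0.002, 0.02, 0, 0, 0, 0],
  [0, -0.002, 0.03, 0, 0, 0, 0],
  [0, -0.002, 0.04, 0, 0, 0, 0],
  [0, -0.002, 0.048, 0, 0, 0, 0],
  [0, -0.002, 0.048, 0, 0, 0, 0],
  [0, -0.002, 0.048, 0, 0, 0, 0],
  [0, -0.002, 0.048, 0, 0, 0, 0],
  [0, -0.002, 0.048, 0, 0, 0, 0],
  [0, -0.002, 0.048, 0, 0, 0, 0],
])

```text
clock: 8.93
position: [0.5651, 0.2606, 0.1983]
ee_rot: [-0.584, 0.398, -0.398, 0.585]
ft_force: [0.7, -0.3, -3.7]
grip_width: 0.155
```

```bash
python3 look.py b; python3 meas.py b .112; python3 -c "
from h import *
o,p,r=state();print(p,o['clock'])"
```

```text
[0.5651 0.2606 0.1983] jaw 21.426463525550083 t 8.9333 w 0.15546919921175575 F [ 0.71 -0.27 -3.7 ] T [-0.004  0.059  0.029] toolY [ 0.0015  0.0014 -1.    ]
top disc z 0.15227019731031144 rim 30 [0.56374169 0.26089654] tubes 206 0.18490785427453446 [0.56340172 0.25981995]
   tube fit47 [0.56344102 0.25981094] phase mod 30 deg 6.371671685792929 jaw mod 30 21.430418720968806
scene disc z 0.15293542008621652 rim 33 [0.56740095 0.26050648] tubes 309 0.18441297805239412 [0.56859471 0.26208811]
   tube fit47 [0.56848944 0.26194694] phase mod 30 deg 6.465454518871556 jaw mod 30 21.430418720968806
[0.56474164 0.26051862 0.19779893] 9.3333
```

View pics/look_b.png

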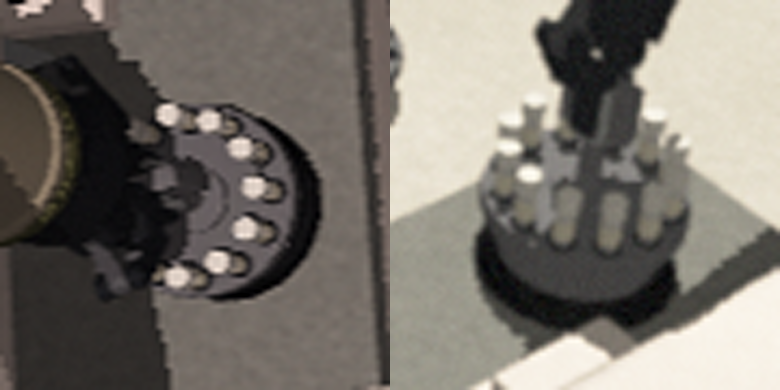

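Now both cameras put the carousel within 1 mm of the bar centre, with yaw agreeing to about 0.3°. I'll descend in small steps and watch the force.

send_rows([
  [0, 0, 0.003, 0, 0, 0, 0],
  [0, 0, 0.006, 0, 0, 0, 0],
  [0, 0, 0.009, 0, 0, 0, 0],
  [0, 0, 0.012, 0, 0, 0, 0],
  [0, 0, 0.014, 0, 0, 0, 0],
  [0, 0, 0.014, 0, 0, 0, 0],
])

```text
clock: 9.83
position: [0.5644, 0.2604, 0.183]
ee_rot: [-0.584, 0.398, -0.398, 0.584]
ft_force: [-0.5, -0.5, -3.1]
grip_width: 0.157
```

send_rows([
  [0, 0, 0.002, 0, 0, 0, 0],
  [0, 0, 0.004, 0, 0, 0, 0],
  [0, 0, 0.005, 0, 0, 0, 0],
  [0, 0, 0.005, 0, 0, 0, 0],
])

```text
clock: 10.17
position: [0.5646, 0.2605, 0.1785]
ee_rot: [-0.584, 0.398, -0.398, 0.585]
ft_force: [0.8, 0.7, -3.4]
grip_width: 0.156
```

send_rows([
  [0, 0, 0.001, 0, 0, 0, 0],
  [0, 0, 0.002, 0, 0, 0, 0],
  [0, 0, 0.003, 0, 0, 0, 0],
  [0, 0, 0.004, 0, 0, 0, 0],
  [0, 0, 0.005, 0, 0, 0, 0],
  [0, 0, 0.005, 0, 0, 0, 0],
])

```text
clock: 10.67
position: [0.5646, 0.2605, 0.1735]
ee_rot: [-0.584, 0.398, -0.398, 0.585]
ft_force: [0.9, -0.3, -3.7]
grip_width: 0.157
```

```bash
python3 look.py c
```

```text
[0.5646 0.2605 0.1735] jaw 21.42825984445674 t 10.6667 w 0.15723656586704968 F [ 0.88 -0.25 -3.74] T [ 0.009  0.007 -0.005] toolY [ 4.e-04  7.e-04 -1.e+00]
```

View pics/look_c.png

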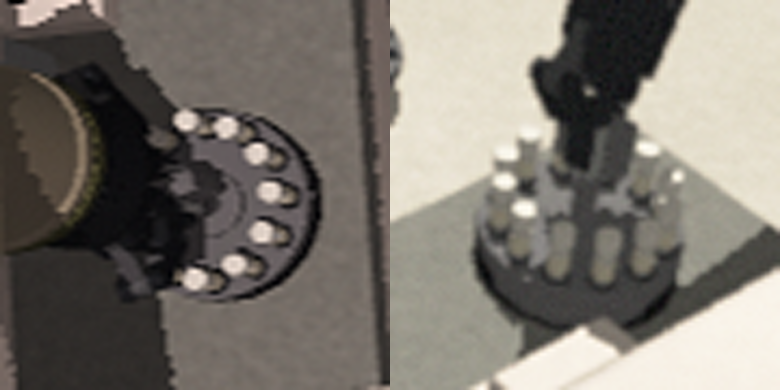

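The foot has entered the pocket mouth and there is still no contact force. I'll keep going at 1 mm per row.

send_rows([
  [0, 0, 0.001, 0, 0, 0, 0],
  [0, 0, 0.002, 0, 0, 0, 0],
  [0, 0, 0.003, 0, 0, 0, 0],
  [0, 0, 0.003, 0, 0, 0, 0],
])

```text
clock: 11.4
position: [0.5646, 0.2605, 0.1704]
ee_rot: [-0.584, 0.398, -0.398, 0.584]
ft_force: [0.4, 0.0, -4.0]
grip_width: 0.156
```

send_rows([
  [0, 0, 0.001, 0, 0, 0, 0],
  [0, 0, 0.002, 0, 0, 0, 0],
  [0, 0, 0.003, 0, 0, 0, 0],
  [0, 0, 0.003, 0, 0, 0, 0],
])

```text
clock: 11.73
position: [0.5646, 0.2605, 0.1675]
ee_rot: [-0.584, 0.398, -0.398, 0.585]
ft_force: [-0.3, 0.2, -3.9]
grip_width: 0.155
```

```bash
python3 look.py d;python3 meas.py d .082
```

```text
[0.5646 0.2605 0.1675] jaw 21.431321348773608 t 11.7333 w 0.15485403929113165 F [-0.32  0.19 -3.9 ] T [ 0.014 -0.036  0.045] toolY [ 3.e-04  7.e-04 -1.e+00]
top disc z 0.12171102540443418 rim 29 [0.56335407 0.26098592] tubes 193 0.15459387127470933 [0.56310303 0.25956128]
   tube fit47 [0.56308835 0.25963428] phase mod 30 deg 6.558084003430181 jaw mod 30 21.429300225790936
scene disc z 0.1228499530685512 rim 32 [0.56735484 0.26043854] tubes 304 0.15453517022525462 [0.56875293 0.26205286]
   tube fit47 [0.56865992 0.26195078] phase mod 30 deg 6.550420665780766 jaw mod 30 21.429300225790936
```

The underside is at about 82.5 mm, below the bar's 90 mm top, so the slot is over the bar and no force has built up. I'll lower the last 4 to 5 mm gently.

send_rows([
  [0, 0, 0.001, 0, 0, 0, 0],
  [0, 0, 0.002, 0, 0, 0, 0],
  [0, 0, 0.003, 0, 0, 0, 0],
  [0, 0, 0.003, 0, 0, 0, 0],
])

```text
clock: 12.47
position: [0.5646, 0.2604, 0.1644]
ee_rot: [-0.584, 0.398, -0.398, 0.584]
ft_force: [0.0, -0.8, -4.5]
grip_width: 0.159
```

send_rows([
  [0, 0, 0.0005, 0, 0, 0, 0],
  [0, 0, 0.001, 0, 0, 0, 0],
  [0, 0, 0.001, 0, 0, 0, 0],
])

```text
clock: 12.72
position: [0.5647, 0.2605, 0.1636]
ee_rot: [-0.584, 0.398, -0.398, 0.585]
ft_force: [0.4, -0.1, -4.0]
grip_width: 0.158
```

send_rows([
  [0, 0, 0.0005, 0, 0, 0, 0],
  [0, 0, 0.001, 0, 0, 0, 0],
  [0, 0, 0.001, 0, 0, 0, 0],
])

```text
clock: 12.97
position: [0.5649, 0.2606, 0.1633]
ee_rot: [-0.584, 0.398, -0.398, 0.585]
ft_force: [-3.4, -0.1, 1.2]
grip_width: 0.155
```

send_rows([
  [0, 0, 0.0005, 0, 0, 0, 0],
  [0, 0, 0.0005, 0, 0, 0, 0],
])

```text
clock: 13.13
position: [0.5649, 0.2606, 0.1632]
ee_rot: [-0.584, 0.398, -0.398, 0.585]
ft_force: [-3.3, -1.9, 5.8]
grip_width: 0.161
```

The floor takes the load at TCP z = 163.2 mm, against an expected 163. The force went from -4 to +6 N, so the contact is light. Opening the fingers.

send_rows([
  [10, 0, 0, 0, 0, 0, 0],
  [20, 0, 0, 0, 0, 0, 0],
  [30, 0, 0, 0, 0, 0, 0],
  [40, 0, 0, 0, 0, 0, 0],
  [55, 0, 0, 0, 0, 0, 0],
  [70, 0, 0, 0, 0, 0, 0],
  [70, 0, 0, 0, 0, 0, 0],
  [70, 0, 0, 0, 0, 0, 0],
])

```text
clock: 13.8
position: [0.5648, 0.2605, 0.1622]
ee_rot: [-0.584, 0.398, -0.398, 0.585]
ft_force: [0.2, 0.4, -0.4]
grip_width: 0.696
```

```bash
python3 look.py e;python3 meas.py e .078
```

```text
[0.5648 0.2605 0.1622] jaw 21.42881465497698 t 13.8 w 0.6963236815081867 F [ 0.16  0.39 -0.37] T [ 0.007 -0.015 -0.012] toolY [ 7.e-04  8.e-04 -1.e+00]
top disc z 0.11732211975038097 rim 29 [0.56368479 0.26115677] tubes 156 0.1503274249100249 [0.56345963 0.25986303]
   tube fit47 [0.56348303 0.25993708] phase mod 30 deg 6.901457349357854 jaw mod 30 21.426923598457236
scene disc z 0.11829366970768633 rim 31 [0.56743411 0.26035345] tubes 281 0.1501269501296686 [0.56878424 0.26235263]
   tube fit47 [0.56870516 0.26221389] phase mod 30 deg 6.673510693267008 jaw mod 30 21.426923598457236
```

View pics/look_e.png

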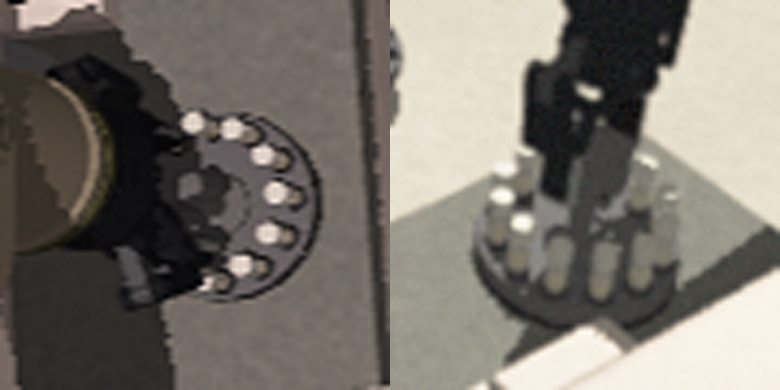

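The fingers are open and the disc top reads 117.3 mm in the top view and 118.3 mm in the scene view, where 118 is fully home. Retracting straight up.

send_rows([
  [70, 0, -0.01, 0, 0, 0, 0],
  [70, 0, -0.025, 0, 0, 0, 0],
  [70, 0, -0.045, 0, 0, 0, 0],
  [70, 0, -0.07, 0, 0, 0, 0],
  [70, 0, -0.095, 0, 0, 0, 0],
  [70, 0, -0.12, 0, 0, 0, 0],
  [70, 0, -0.14, 0, 0, 0, 0],
  [70, 0, -0.15, 0, 0, 0, 0],
  [70, 0, -0.15, 0, 0, 0, 0],
  [70, 0, -0.15, 0, 0, 0, 0],
])

```text
clock: 15.03
position: [0.5647, 0.2604, 0.312]
ee_rot: [-0.584, 0.398, -0.398, 0.585]
ft_force: [-0.2, 0.7, -1.2]
grip_width: 0.702
```

```bash
python3 look.py f;python3 meas.py f .078; python3 - <<'E'
from fit import *
# tilt: plane fit of disc top; handle top; others unmoved
for n in('top','scene'):
    c=pickle.load(open(f'{n}_f.pkl','rb')); W=cloud(c); z=W[...,2]
    d=np.hypot(W[...,0]-.565,W[...,1]-.261); D=W[(d<.056)&(abs(z-.118)<.005)]
    A=np.c_[D[:,:2]-[.565,.261],np.ones(len(D))]; s=np.linalg.lstsq(A,D[:,2],rcond=None)[0]
    dk=W[(d>.065)&(d<.1)&(abs(z-.1)<.006)]; B=np.c_[dk[:,:2]-[.565,.261],np.ones(len(dk))]; k=np.linalg.lstsq(B,dk[:,2],rcond=None)[0]
    print(n,'disc-deck',s[2]-k[2],'tilt deg rel deck',np.degrees(np.hypot(*(s-k)[:2])))
    c0=pickle.load(open(f'{n}1.pkl','rb')); df=abs(c['pixels'].astype(int)-c0['pixels']).sum(2)
    print(get_obs()['clock'])
    cv2.imwrite(f'pics/fin_{n}.png',c['pixels'][:,:,::-1])
E
```

```text
[0.5647 0.2604 0.312 ] jaw 21.424167028303664 t 15.0333 w 0.7015373494826428 F [-0.21  0.69 -1.19] T [ 0.003  0.053 -0.002] toolY [ 6.e-04  9.e-04 -1.e+00]
top disc z 0.11734684188552547 rim 39 [0.56375725 0.26088161] tubes 296 0.15037613203986067 [0.56347231 0.26010821]
   tube fit47 [0.56344452 0.26018214] phase mod 30 deg 6.410057080425588 jaw mod 30 21.42502966126602
scene disc z 0.1182415721400167 rim 33 [0.56744381 0.26061839] tubes 288 0.15016627942413607 [0.56854453 0.26198412]
   tube fit47 [0.56848014 0.26189871] phase mod 30 deg 6.5511426815971285 jaw mod 30 21.42502966126602
top disc-deck 0.01852452842944402 tilt deg rel deck 0.11533382395926232
15.4333
scene disc-deck 0.018286053830643828 tilt deg rel deck 0.24154431500035056
15.4333
```

View pics/fin_top.png

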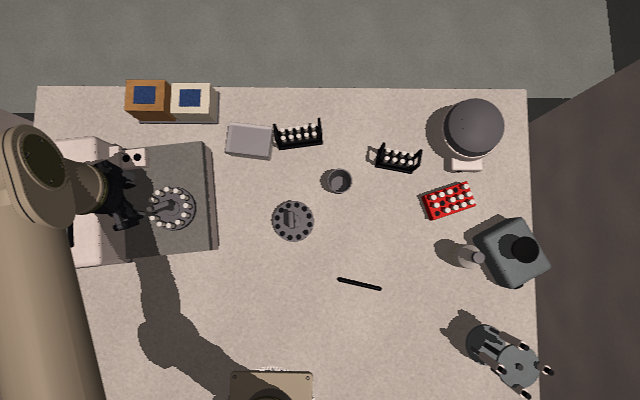

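View pics/look_f.png

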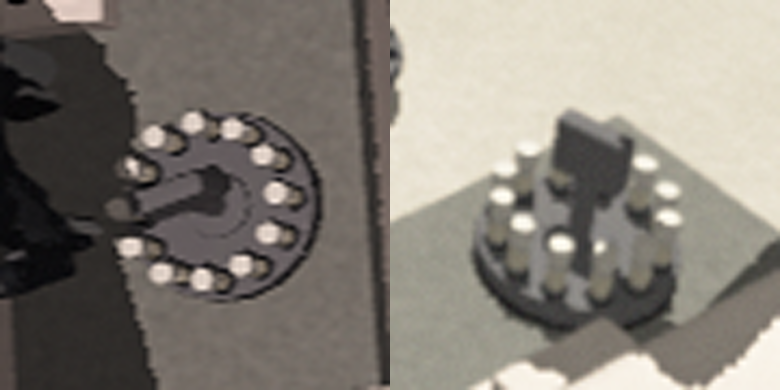

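The carousel is home: its disc stands 18.4 mm above the deck, where 18 is home and 30 would mean riding on the bar. It is upright to about 0.2° and the gripper is clear. Everything else sits at the same pixels as before.

```bash
python3 -c "
from workcell import *
print(hand_in())"
```

```text
the job is handed in; nothing more can be done
None
```

The carousel with the tubes is in the analyser's pocket, fully home on the drive bar and let go. I handed the job in at about 15.4 s of the 54 s allowed.

I gripped it by the handle, lifted it 16 cm and carried it upright over the pocket while turning it about -31° to line a slot up with the bar. I found the bar's direction (about 21°) by averaging depth images from both cameras. The slot went over the bar at the first try, so no shuffling or turning was needed. The wrist force went from about -4 N to +6 N when it touched the floor.

**Last checks:**
- **Height:** the disc stands 18.3 to 18.5 mm above the deck; fully home is 18, and riding on the bar would be 30.
- **Tilt:** 0.1 to 0.2°.
- **Surroundings:** the gripper was clear, about 7 cm above the top of the handle. The other things on the bench looked unmoved in the top picture, judged by eye.

**Disagreements:** the two cameras differ by about 4 mm in absolute x. In each camera's own frame the carousel is within about 1 mm of the bar's centre. My fit of the pocket's mouth is less certain: it sits about 2 mm off in the top view and 3 mm off in the oblique scene view. The pocket allows only 3 mm of play, so the carousel cannot be farther off centre than that.

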